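# Bring the square test filter over the light pad

## Task

On the bench of this optician's workshop, turn the five-armed filter wheel until its one square filter is centred over the lit window of the round light pad. Turn it the shorter way, so that the square filter never passes over the small lens tray, then let go and leave the wheel standing still.

Things in the scene. Friction and masses are not known exactly. Their poses are not given: they have to be found in the camera images.
- filter_wheel: Five-armed wheel on a fixed pedestal, turning endlessly either way about its vertical axis; friction 0.06 N m, no stops or clicks. Origin on the axis, 40 mm above the bench; z up, x along the square filter's arm. Black knob bar on the axis: 56 mm long along x, 16 mm wide along y, 16 to 52 mm above the origin, a 54 mm metal disc beneath it. Grip with the TCP about 40 mm above the origin.
- square_filter (a point): Centre of the wheel's only square filter: clear glass in a black frame, 64 mm side, 6 mm thick, 115 mm from the axis, 43 mm above the bench, at the end of an aluminium arm. It turns with the wheel. The other four filters, 72 degrees apart, are round, 60 mm across.
- light_pad: Round charcoal light pad, 84 mm across, 20 mm high, fixed to the bench under the filters' path, with a lit pale window 26 mm across in the middle of its top. Origin: centre of its underside, 115 mm from the wheel's axis. The square filter starts between pad and tray, 35 to 85 degrees round from the pad.
- lens_tray: Small rectangular grey tray, 84 by 68 mm, 18 mm high, with a round lens in it, fixed to the bench under the filters' path. Origin: centre of its underside, 115 mm from the wheel's axis, 120 degrees round from the light pad, to one side or the other (it varies).
Things that resemble listed ones, but are neither listed nor needed, are in the scene too. What is shaped like the light_pad but purple is not meant.

How it is judged (in metres and radians):
At the end, for the whole second after the job is handed in: The centre of the square filter is within 20 mm, seen from above, of the centre of the light pad, and the wheel stands still (slower than 0.05 rad/s) (horizontal distance between square_filter and light_pad below 0.02 m and angular speed of filter_wheel below 0.05 rad/s); the robot touches nothing.
It fails at once if the square filter passes over the lens tray (its centre comes within 35 mm of the tray's centre, seen from above): the wheel was turned the long way (horizontal distance between square_filter and lens_tray below 0.035 m).
It also fails if it takes over 32 s, if anything falls off the work surface, if the arm or the gripper's body presses on something with over 40 N, if the wrist force passes 120 N, or if a joint passes its speed limit or range.

## Robot

A 6-joint arm with a two-finger parallel gripper is mounted at the origin on the work surface. World frame = base frame: x ahead of the robot, y to its left, z up, the work surface at z = 0. Lengths are in m, angles in degrees, forces in N, time in s.
With the tool pointing down it reaches from about 0.4 to 0.825 m from the base axis. Payload 7 kg.
Tool frame: the origin (TCP) lies between the finger pads, 19 mm behind the fingertips; this is the grasp point; z points along the fingers, y is the line along which they close (so a half turn about z gives the same grasp; the last joint's range is limited). The gripper opens to 88 mm and grips with 3 to 60 N. Pads are 19 mm wide; open, the fingers measure 130 mm over their backs; the gripper's body (78 mm by 193 mm) begins 47 mm behind the grasp point.
Start: joints at [80.793, 20.546, 0.682, 0, -70.136, -16.507], TCP at [0.293, 0.608, 0.245] pointing down, gripper open.
Joint ranges: [-176.03, 176.03], [-82.01, 121.73], [-58.28, 71.71], [-173.87, 95.51], [-174.79, -0.11], [-173.66, 173.66]. Speed limits (degrees/s): [136.94, 136.94, 172.46, 180, 180, 180].

## Interface

Orientations are given as [roll, pitch, yaw] about the fixed x, y, z axes, in that order (R = Rz(yaw) Ry(pitch) Rx(roll)).
In Python, from plant import r gives the robot as it stands. The module is installed in compiled form; this text tells all that it offers.
- The arm moves only by the tool jog_arm, never from a script. Its arguments are lists of equal length, an entry for each row: "travel": the shift along the tool's x, y, z each as a share of 50 cm, from -1 to 1, a list of three; "dr": the turn, a rotation vector about the tool's x, y, z each as a share of 360 degrees, from -1 to 1, a list of three; "claw": the opening, from 0 (shut) to 1 (fully open). A call has exactly 10 rows; each row is the pose to reach, as a shift and turn from the pose commanded when the call began, along the tool's axes at that moment, turning the shorter way round; what a row does not reach only later rows make up. A row lasts 1/8 s, in which the tool goes at most 62.5 mm and 10.7 degrees, less where a joint would pass 70% of its speed; a pose out of reach is approached as far as the arm can. A call with a number of a shift or a turn outside -1 to 1 is refused whole. A call with a gripper value outside its range is refused whole. The fingers move at their own pace and stop on an object; "newtons" is the grip in N (left out, the last holds). Time passes only in rows, so rows that repeat a pose let the fingers close, or fill a call up. It gives the time, the measured TCP pose, the force, the opening and the grip force at its end, in the units of the state.
- r.get_state(): the state, without advancing time (a new reading comes with each control period).
- r.capture(name): name is "scene" or "top"; returns a dict with "pixels" (400x640x3 uint8, red, green, blue), "range_z" (400x640 float32, m along the optical axis (not along the pixel's ray), 0 where there is no reading), "fx", "fy", "cx", "cy" (pixels), "position" and "attitude" of the camera in the world. Camera axes: x right, y up, looking along -z (the intrinsics and any distortion apply to the point x, -y, -z); pixel columns grow to the right and rows downward; lengths in m; the calibration is good to about 2 mm. A picture is of the moment at which its call begins.
- r.close_job(): hands the job in; it is judged then, once.
Trained networks look in the newest picture that a camera, given by its name, has taken for a name from the list of things; names that differ only in an ending like _2 or _b are one class to them, and where a whole thing is asked for, a point or a joint stands for the part that bears it (a point fixed in the world has none). Each returns a list of dicts, best first, with "conf" (0 to 1); they miss things now and then, are a little off and sometimes report something else, mostly with a low value. They report only what shows in the picture. A call takes as long as a camera call. They do not tell look-alikes from the thing itself.
- r.boxes_of(name, camera): "extent" ([left, top, right, bottom] in pixels, round what is visible of it).
- r.regions_of(name, camera): "pixels" (400x640 bool, what is visible of it) and "extent" ([left, top, right, bottom] in pixels, round what is visible of it).
- r.tip_of(name, camera): "at" ([column, row] in pixels: a listed point, or the origin of a listed thing).
The state is a dict: "time_s": time; "joints": joint angles; "qd": joint speeds; "joint_torque": joint torques, N m; "tcp_pos": TCP position; "eef_rot": TCP orientation; "contact_force": force on the tool from outside, world axes, zero at the start; "moment": the same for the moment, N m; "gripper_width": finger opening in m; "gripper_force": force on a finger pad.
Only numpy, scipy, OpenCV 4.12 (cv2) and the standard library are available. Lean on these libraries where they do the work, as an engineer would, in place of code of your own. Each camera call takes 0.05 s, during which the arm holds its last target. There are 200 camera calls.

## Working session

There is one attempt and no reset: what is moved stays moved. The work goes in short steps, Python scripts to look and compute and a tool call to move; the robot and the scene stay as the last step left them, time stands still between calls to the robot, and variables do not carry over. Pictures are saved under pics/ and viewed, at most 10 in all, crops included, and the job is handed in when it is done.

Besides the shell and the picture viewer there is one more tool, called after "Emit:" in YAML: its name, and indented under it one key for each argument. jog_arm: Moves the arm, as the interface text tells. Its arguments: {"type":"object","properties":{"travel":{"type":"array"},"dr":{"type":"array"},"claw":{"type":"array"},"newtons":{"type":"number"}},"required":["travel","dr","claw"]}

```bash
mkdir -p pics
cat > h.py <<'E'
import numpy as np, cv2
from scipy.spatial.transform import Rotation as R
from plant import r
def rot(a):
    a=np.array(a,float)
    if a.shape==(3,3): return a
    if a.shape==(4,): return R.from_quat(a).as_matrix()
    return R.from_euler('xyz',a,degrees=True).as_matrix()
def ray(c,p):
    d=np.array([(p[0]-c['cx'])/c['fx'],-(p[1]-c['cy'])/c['fy'],-1.])
    return rot(c['attitude'])@d
def at_z(c,p,z):
    d=ray(c,p);o=np.array(c['position']);return o+d*(z-o[2])/d[2]
def at_d(c,p):
    return np.array(c['position'])+ray(c,p)*c['range_z'][int(round(p[1])),int(round(p[0]))]
def save(c,n): cv2.imwrite('pics/'+n,c['pixels'][:,:,::-1])
E
python3 - <<'E'
from h import *
for cam in('top','scene'):
    c=r.capture(cam);save(c,cam+'0.png');print(cam,{k:v for k,v in c.items() if k not in('pixels','range_z')})
    for n,z in(('filter_wheel',.04),('square_filter',.043),('light_pad',0),('lens_tray',0)):
        for t in r.tip_of(n,cam)[:3]: print(n,t['conf'],np.round(t['at'],1),at_z(c,t['at'],z).round(4),at_d(c,t['at']).round(3))
print(r.get_state())
E
```

```text
top {'fx': 427.0023634270084, 'fy': 427.0023634270084, 'cx': 321.91808181852963, 'cy': 193.71156312539384, 'position': array([0.51181539, 0.02356164, 0.71982704]), 'attitude': array([  8.34375832,   0.51541615, -88.74682707])}
filter_wheel 0.63 [386.  224.3] [ 0.5643 -0.0711  0.04  ] [ 0.56  -0.064  0.092]
filter_wheel 0.19 [313.5 223.7] [0.5628 0.0442 0.04  ] [0.564 0.045 0.022]
square_filter 0.56 [336.5 169.7] [0.6506 0.0091 0.043 ] [0.65  0.009 0.047]
light_pad 0.64 [250.1 164.8] [0.665  0.1572 0.    ] [0.66  0.153 0.023]
light_pad 0.59 [314.  224.6] [0.5643 0.0445 0.    ] [0.563 0.044 0.022]
light_pad 0.57 [236.1 238.4] [0.5383 0.1749 0.    ] [0.538 0.17  0.022]
lens_tray 0.89 [412.9 171. ] [ 0.6598 -0.1227  0.    ] [ 0.651 -0.114  0.044]
scene {'fx': 368.7446232881757, 'fy': 368.7446232881757, 'cx': 320.2797196754641, 'cy': 204.53079935706506, 'position': array([ 0.97320546, -0.40803623,  0.39915495]), 'attitude': array([59.47978472,  0.85370424, 37.1553389 ])}
filter_wheel 0.96 [251.2 231.7] [ 0.5601 -0.0678  0.04  ] [ 0.579 -0.084  0.057]
square_filter 0.69 [320.9 227.1] [0.65
[... 321 characters left out ...]
0.137  0.01 ]
{'time_s': 0.5, 'joints': array([ 8.07921112e+01,  2.05469019e+01,  6.79502736e-01, -1.13017306e-03,
       -7.01374679e+01, -1.65079173e+01]), 'qd': array([-0.03410287,  0.09719053,  0.02468455, -0.02049042, -0.08574506,
       -0.11028898]), 'joint_torque': array([ 6.92660287e-04, -5.81798279e+01,  2.93069136e+01,  6.99716583e+00,
        1.18730409e-02, -2.90103412e-05]), 'tcp_pos': array([0.29287243, 0.60809259, 0.24533288]), 'eef_rot': array([ 1.79995032e+02, -3.63859227e-04, -2.57161902e+01]), 'contact_force': array([ 0.30585371, -0.40669407,  0.90198277]), 'moment': array([-0.01913107, -0.052982  ,  0.04014944]), 'gripper_force': 0.0, 'gripper_width': 0.0877898923846996}
```

View pics/top0.png

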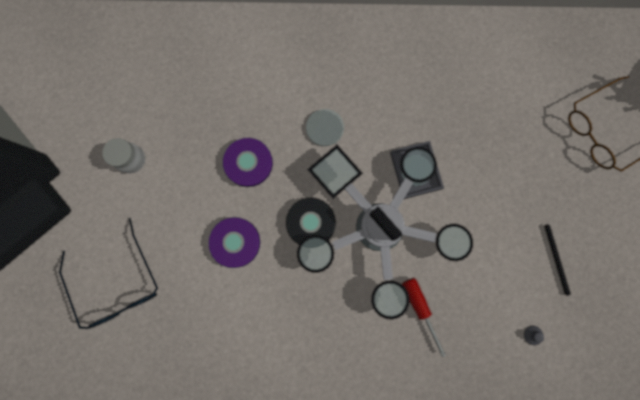

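View pics/scene0.png

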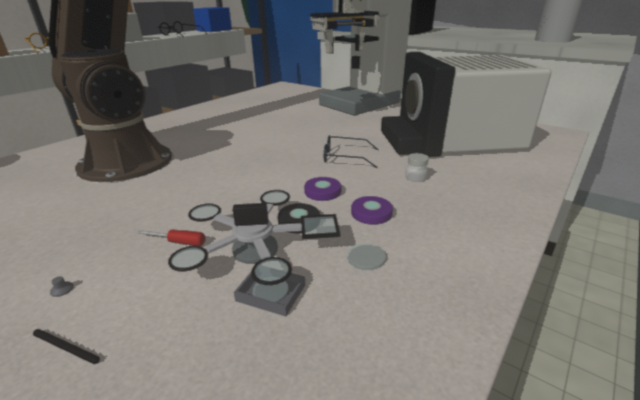

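The top view shows the knob bar at about (386,222), the square filter at (335,171), the charcoal pad with its lit window at (311,222), and the tray at (416,169). The other two pads are purple decoys. The scene view agrees, so the shorter way is counter-clockwise. I'll refine the numbers next.

```bash
cat >> h.py <<'E'
def blob(m,c,z):
    n,l,s,ce=cv2.connectedComponentsWithStats(m.astype(np.uint8));i=1+s[1:,4].argmax()
    rc=cv2.minAreaRect(np.argwhere(l==i)[:,::-1].astype(np.float32))
    box=np.array([at_z(c,p,z) for p in cv2.boxPoints(rc)])
    return at_z(c,ce[i],z),at_z(c,rc[0],z),box,s[i]
E
python3 - <<'E'
from h import *
c=r.capture('top');P=c['pixels'].astype(int);H=np.array([[0.]]);v,u=np.mgrid[:400,:640]
d=np.stack([(u-c['cx'])/c['fx'],-(v-c['cy'])/c['fy'],-np.ones(u.shape)],-1)*c['range_z'][...,None]
W=d@rot(c['attitude']).T+np.array(c['position'])
def near(a,b,w): return (abs(u-a)<w)&(abs(v-b)<w)
k=blob(near(386,224,25)&(W[...,2]>.08),c,.092)
w=blob(near(311,222,16)&(P[...,1]>105),c,.02)
s=blob(near(335,171,32)&(P.max(-1)<60),c,.046)
for n,b in(('knob',k),('win',w),('sq',s)): print(n,b[0].round(4),b[1].round(4),b[3],b[2][:,:2].round(4).tolist(),np.linalg.norm(b[2][0]-b[2][1]).round(4),np.linalg.norm(b[2][1]-b[2][2]).round(4))
print('knob z',W[222:228,382:390,2].mean())
for ax in(k[0],k[1]):
  for q in(w[1],s[1]): e=(q-ax)[:2];print(np.linalg.norm(e).round(4),np.degrees(np.arctan2(e[1],e[0])).round(2))
E
```

```text
knob [ 0.5625 -0.0631  0.092 ] [ 0.563  -0.0639  0.092 ] [370 206  32  34 441] [[0.5772, -0.0383], [0.5901, -0.0525], [0.5488, -0.0893], [0.5362, -0.0752]] 0.0192 0.0553
win [0.5673 0.0503 0.02  ] [0.567  0.0506 0.02  ] [301 213  19  19 288] [[0.5815, 0.0658], [0.5821, 0.0362], [0.5526, 0.0355], [0.5519, 0.065]] 0.0296 0.0296
sq [0.6462 0.0163 0.046 ] [0.6479 0.0132 0.046 ] [308 146  53  53 398] [[0.6502, 0.0575], [0.6935, 0.0114], [0.6456, -0.0311], [0.6032, 0.0148]] 0.0632 0.064
knob z 0.10542727224164462
0.1139 87.77
0.1145 41.8
0.1146 87.99
0.1147 42.22
```

Run:
```python
from h import *
v,u=np.mgrid[:400,:640]
for cam in('scene','top'):
    c=r.capture(cam)
    d=np.stack([(u-c['cx'])/c['fx'],-(v-c['cy'])/c['fy'],-np.ones(u.shape)],-1)*c['range_z'][...,None]
    W=(d@rot(c['attitude']).T+np.array(c['position']))[c['range_z']>0]
    W=W[(W[:,2]>.03)&(W[:,0]>.1)&(W[:,0]<1)&(abs(W[:,1])<.9)]
    print(cam)
    for x in np.arange(.1,1,.1):
        print(round(x,1),[(lambda q: round(float(np.percentile(q,98)),2) if len(q)>20 else 0)(W[(abs(W[:,0]-x-.05)<.05)&(abs(W[:,1]-y-.05)<.05),2]) for y in np.arange(-.2,.9,.1)])
c=r.capture('scene')
q=rot(c['attitude']).T@(np.array([.293,.608,.245])-c['position']);print(c['cx']-c['fx']*q[0]/q[2],c['cy']+c['fy']*q[1]/q[2])
```

```text
scene
0.1 [0, 0.25, 0.25, 0, 0, 0, 0, 0, 0, 0.36, 0.27]
0.2 [0, 0, 0, 0, 0, 0, 0, 0.36, 0.36, 0.36, 0.34]
0.3 [0, 0, 0, 0, 0, 0, 0, 0.37, 0.36, 0.34, 0.36]
0.4 [0.05, 0.05, 0.05, 0, 0.04, 0.05, 0.04, 0.06, 0.23, 0, 0]
0.5 [0.05, 0.09, 0.05, 0, 0, 0.03, 0.06, 0.24, 0.24, 0.22, 0]
0.6 [0.05, 0.05, 0.05, 0, 0, 0.06, 0.23, 0.24, 0.22, 0.22, 0]
0.7 [0, 0, 0, 0, 0, 0, 0, 0.22, 0.22, 0.22, 0]
0.8 [0, 0, 0, 0, 0, 0, 0, 0, 0.22, 0, 0]
0.9 [0, 0, 0, 0, 0, 0, 0, 0, 0, 0, 0]
top
0.1 [0, 0, 0, 0, 0, 0, 0, 0, 0, 0, 0]
0.2 [0, 0, 0, 0, 0, 0, 0, 0, 0, 0, 0]
0.3 [0, 0, 0, 0, 0, 0.05, 0.04, 0, 0, 0, 0]
0.4 [0.05, 0.05, 0.05, 0, 0.04, 0.05, 0.04, 0.05, 0, 0, 0]
0.5 [0.05, 0.09, 0.05, 0, 0, 0.04, 0.06, 0.07, 0, 0, 0]
0.6 [0.05, 0.05, 0.05, 0, 0, 0.06, 0.14, 0.11, 0, 0, 0]
0.7 [0, 0, 0, 0, 0, 0, 0, 0.08, 0, 0, 0]
0.8 [0, 0, 0, 0, 0, 0, 0, 0, 0, 0, 0]
0.9 [0, 0, 0, 0, 0, 0, 0, 0, 0, 0, 0]
344.3878788375061 45.17239721754959
```

Run:
```python
from h import *
c=r.capture('scene')
im=c['pixels'][:170,230:560,::-1];cv2.imwrite('pics/crop.png',cv2.resize(im,None,fx=2.4,fy=2.4,interpolation=cv2.INTER_CUBIC))
for p in[(330,18),(350,45),(345,80),(360,105),(375,60),(318,40),(380,20),(330,60),(395,90)]: print(p,at_d(c,p).round(2))
```

```text
(330, 18) [0.29 0.54 0.32]
(350, 45) [-0.2   1.4   0.13]
(345, 80) [-0.23  1.41 -0.06]
(360, 105) [0.29 0.73 0.03]
(375, 60) [0.26 0.86 0.17]
(318, 40) [-0.48  1.48  0.13]
(380, 20) [0.27 0.85 0.3 ]
(330, 60) [-0.34  1.41  0.04]
(395, 90) [0.32 0.92 0.05]
```

View pics/crop.png

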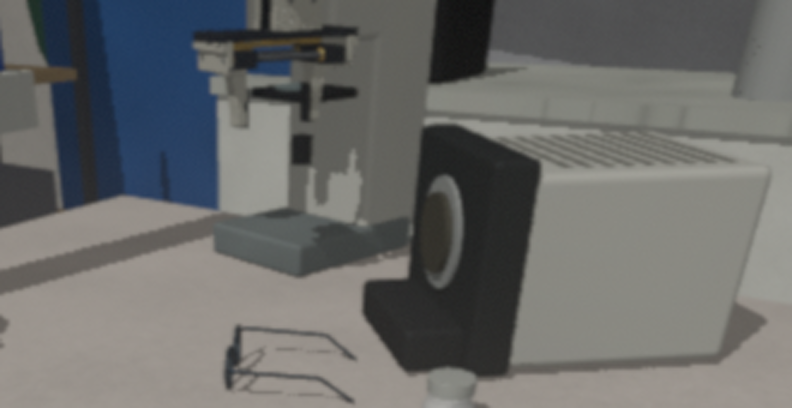

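The gripper hangs in front of a fixed instrument at crop (330,140), and a machine stands at crop (560,240). I'll back out along -y first, then head for the wheel.

Emit:
jog_arm:
  travel:
    - [0.181,0.375,0]
    - [0.181,0.375,0]
    - [0.181,0.375,0]
    - [0.181,0.375,0]
    - [0.768,0.78,0]
    - [0.768,0.78,0]
    - [0.768,0.78,0]
    - [0.768,0.78,0]
    - [0.768,0.78,0]
    - [0.768,0.78,0]
  dr:
    - [0,0,0]
    - [0,0,0]
    - [0,0,0]
    - [0,0,0]
    - [0,0,0.16]
    - [0,0,0.16]
    - [0,0,0.16]
    - [0,0,0.16]
    - [0,0,0.16]
    - [0,0,0.16]
  claw: [1,1,1,1,1,1,1,1,1,1]

```text
time_s: 2.0
tcp_pos: [0.4709, 0.0883, 0.2457]
eef_rot: [-180.0, 0.0, -83.6]
contact_force: [0.5, 0.3, -0.8]
gripper_width: 0.0874
gripper_force: 0.0
```

```bash
cat > goal.py <<'E'
from h import *
import sys
def go(x,y,z,yaw):
    s=r.get_state();M=rot(s['eef_rot']);p=s['tcp_pos']
    G=R.from_euler('xyz',[180,0,yaw],degrees=True).as_matrix()
    print('t',s['time_s'],p.round(4),s['eef_rot'].round(1),'j',s['joints'].round(1),'w',s['gripper_width'],s['gripper_force'],s['contact_force'].round(1))
    print('travel',(M.T@(np.array([x,y,z])-p)/.5).round(4),'dr',(R.from_matrix(M.T@G).as_rotvec(degrees=True)/360).round(4))
if __name__=='__main__': go(*map(float,sys.argv[1:]))
E
python3 goal.py .5628 -.0637 .16 -138
```

```text
t 2.0 [0.4709 0.0883 0.2457] [-180.     0.   -83.6] j [ 34.2   1.7 -23.2   0.  -65.  -27.8] w 0.08735282603095908 0.0 [ 0.5  0.3 -0.8]
travel [ 0.3226 -0.1486  0.1715] dr [-1.000e-04  1.000e-04  1.511e-01]
```

Emit:
jog_arm:
  travel:
    - [0.323,-0.149,0.13]
    - [0.323,-0.149,0.13]
    - [0.323,-0.149,0.13]
    - [0.323,-0.149,0.13]
    - [0.323,-0.149,0.13]
    - [0.323,-0.149,0.13]
    - [0.323,-0.149,0.2]
    - [0.323,-0.149,0.26]
    - [0.323,-0.149,0.32]
    - [0.323,-0.149,0.331]
  dr:
    - [0,0,0.151]
    - [0,0,0.151]
    - [0,0,0.151]
    - [0,0,0.151]
    - [0,0,0.151]
    - [0,0,0.151]
    - [0,0,0.151]
    - [0,0,0.151]
    - [0,0,0.151]
    - [0,0,0.151]
  claw: [1,1,1,1,1,1,1,1,1,1]

```text
time_s: 3.25
tcp_pos: [0.5615, -0.0614, 0.0783]
eef_rot: [179.9, -0.2, -137.4]
contact_force: [-0.8, -0.4, 0.7]
gripper_width: 0.0876
gripper_force: 0.0
```

```bash
python3 goal.py .5628 -.0637 .08 -138
```

```text
t 3.25 [ 0.5615 -0.0614  0.0783] [ 179.9   -0.2 -137.4] j [ 13.6  19.8 -25.1  -0.  -45.3 -61. ] w 0.08760974295691622 0.0 [-0.8 -0.4  0.7]
travel [ 0.0012 -0.0052 -0.0034] dr [ 0.0003 -0.0004  0.0015]
```

Emit:
jog_arm:
  travel:
    - [0,-0.004,-0.003]
    - [0,-0.004,-0.003]
    - [0,-0.004,-0.003]
    - [0,-0.004,-0.003]
    - [0,-0.004,-0.003]
    - [0,-0.004,-0.003]
    - [0,-0.004,-0.003]
    - [0,-0.004,-0.003]
    - [0,-0.004,-0.003]
    - [0,-0.004,-0.003]
  dr:
    - [0,0,0.001]
    - [0,0,0.001]
    - [0,0,0.001]
    - [0,0,0.001]
    - [0,0,0.001]
    - [0,0,0.001]
    - [0,0,0.001]
    - [0,0,0.001]
    - [0,0,0.001]
    - [0,0,0.001]
  claw: [0.5,0.4,0.3,0,0,0,0,0,0,0]
  newtons: 15

```text
time_s: 4.5
tcp_pos: [0.5644, -0.0637, 0.0814]
eef_rot: [-179.9, 0.0, -138.0]
contact_force: [3.9, -4.3, -3.6]
gripper_width: 0.016
gripper_force: 15.0
```

```bash
python3 goal.py .5628 -.0637 .08 -92
python3 - <<'E'
from h import *
c=r.capture('scene');save(c,'s1.png')
E
```

```text
t 4.5 [ 0.5644 -0.0637  0.0814] [-179.9    0.  -138. ] j [ 13.3  19.7 -24.7   0.1 -45.5 -61.4] w 0.01601270135495586 14.995752722024918 [ 3.9 -4.3 -3.6]
travel [0.0024 0.0021 0.0027] dr [-2.000e-04 -1.000e-04 -1.278e-01]
```

View pics/s1.png

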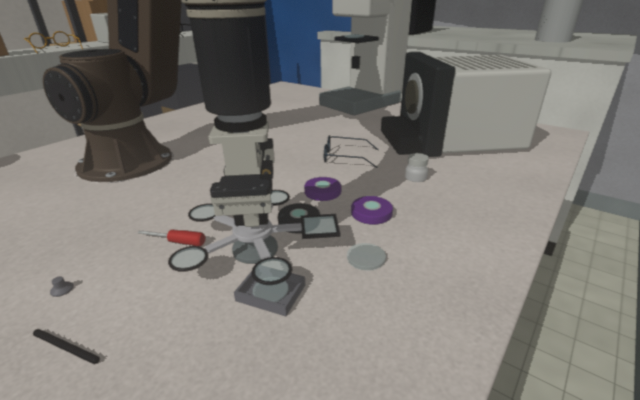

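The bar is gripped at the right width of 16 mm. Next I turn it 46° counter-clockwise in even steps.

Emit:
jog_arm:
  travel:
    - [0,-0.004,0]
    - [0,-0.004,0]
    - [0,-0.004,0]
    - [0,-0.004,0]
    - [0,-0.004,0]
    - [0,-0.004,0]
    - [0,-0.004,0]
    - [0,-0.004,0]
    - [0,-0.004,0]
    - [0,-0.004,0]
  dr:
    - [0,0,-0.01]
    - [0,0,-0.028]
    - [0,0,-0.046]
    - [0,0,-0.064]
    - [0,0,-0.082]
    - [0,0,-0.1]
    - [0,0,-0.115]
    - [0,0,-0.124]
    - [0,0,-0.128]
    - [0,0,-0.128]
  claw: [0,0,0,0,0,0,0,0,0,0]

```text
time_s: 5.8
tcp_pos: [0.5624, -0.063, 0.0813]
eef_rot: [179.8, 0.1, -92.0]
contact_force: [-12.2, 14.1, 11.1]
gripper_width: 0.0158
gripper_force: 15.0
```

```bash
python3 goal.py .5628 -.0637 .08 -92
python3 - <<'E'
from h import *
for cam in('top','scene'):
    c=r.capture(cam);save(c,cam+'2.png')
    for t in r.tip_of('square_filter',cam)[:2]: print(cam,t['conf'],np.round(t['at'],1),at_z(c,t['at'],.043).round(4))
E
```

```text
t 5.8 [ 0.5624 -0.063   0.0813] [ 1.798e+02  1.000e-01 -9.200e+01] j [ 13.3  19.7 -24.6  -0.2 -45.9 -15.1] w 0.015808500943187073 15.003701001405716 [-12.2  14.1  11.1]
travel [ 0.0015 -0.0009  0.0025] dr [0.0007 0.0003 0.0001]
scene 0.89 [297.7 200.1] [0.5581 0.0582 0.043 ]
```

View pics/top2.png

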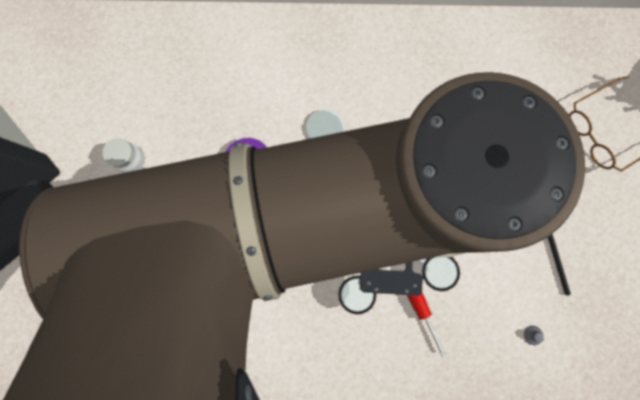

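The arm hides the wheel in this view. I'll relieve the side load, open, lift and look again.

Emit:
jog_arm:
  travel:
    - [-0.005,0.005,0]
    - [-0.005,0.005,0]
    - [-0.005,0.005,0]
    - [-0.005,0.005,0]
    - [-0.005,0.005,0]
    - [-0.005,0.005,0]
    - [-0.005,0.005,0]
    - [-0.005,0.005,-0.05]
    - [-0.005,0.005,-0.15]
    - [-0.005,0.005,-0.25]
  dr:
    - [0,0,0]
    - [0,0,0]
    - [0,0,0]
    - [0,0,0]
    - [0,0,0]
    - [0,0,0]
    - [0,0,0]
    - [0,0,0]
    - [0,0,0]
    - [0,0,0]
  claw: [0,0,0.5,1,1,1,1,1,1,1]

```text
time_s: 7.25
tcp_pos: [0.5624, -0.062, 0.2076]
eef_rot: [180.0, -0.0, -91.9]
contact_force: [1.2, 0.8, -0.3]
gripper_width: 0.0857
gripper_force: 0.0
```

```bash
python3 goal.py .5 -.35 .22 -92
python3 - <<'E'
from h import *
c=r.capture('scene');save(c,'s3.png')
for t in r.tip_of('square_filter','scene')[:2]: print(t['conf'],np.round(t['at'],1),at_z(c,t['at'],.043).round(4))
E
```

```text
t 7.25 [ 0.5624 -0.062   0.2076] [180.   -0.  -91.9] j [ 13.5  12.  -16.4   0.  -61.6 -15.5] w 0.08570074663143482 0.0 [ 1.2  0.8 -0.3]
travel [ 0.5799  0.1052 -0.0246] dr [ 0.0001 -0.      0.0001]
0.6 [298.9 201.2] [0.5628 0.0563 0.043 ]
```

Emit:
jog_arm:
  travel:
    - [0.58,0.105,-0.08]
    - [0.58,0.105,-0.08]
    - [0.58,0.105,-0.08]
    - [0.58,0.105,-0.08]
    - [0.58,0.105,-0.08]
    - [0.58,0.105,-0.08]
    - [0.58,0.105,-0.08]
    - [0.58,0.105,-0.08]
    - [0.58,0.105,-0.08]
    - [0.58,0.105,-0.08]
  dr:
    - [0,0,0]
    - [0,0,0]
    - [0,0,0]
    - [0,0,0]
    - [0,0,0]
    - [0,0,0]
    - [0,0,0]
    - [0,0,0]
    - [0,0,0]
    - [0,0,0]
  claw: [1,1,1,1,1,1,1,1,1,1]

```text
time_s: 8.6
tcp_pos: [0.5007, -0.3493, 0.2465]
eef_rot: [-180.0, -0.0, -91.9]
contact_force: [-0.1, -0.2, 0.1]
gripper_width: 0.0876
gripper_force: 0.0
```

Run:
```python
from h import *
c=r.capture('top');save(c,'top4.png')
for t in r.tip_of('square_filter','top')[:2]: print(t['conf'],np.round(t['at'],1),at_z(c,t['at'],.043).round(4))
```

```text
0.72 [307. 220.] [0.5683 0.0546 0.043 ]
```

View pics/top4.png

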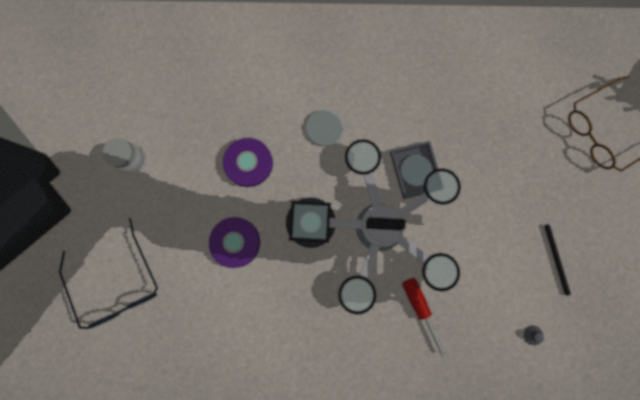

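The square filter, centred near (310,222), sits over the charcoal pad's window at (311,222). The offset is about 4 mm, the arm is clear and the wheel is still.

```bash
python3 -c "
from plant import r
print(r.close_job())"
```

```text
the job is handed in; nothing more can be done
None
```

I turned the wheel 46° the shorter way, away from the tray. The square filter now sits about 4 mm from the light pad's centre by the top camera, the wheel is released and still, and the job is handed in; no verdict came back.

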